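# Find the heavy side of a loaded drum mixer and hold it down

## Robot

A 6-joint arm with a two-finger parallel gripper is mounted at the origin on the work surface. World frame = base frame: x ahead of the robot, y to its left, z up, the work surface at z = 0. Lengths are in m, angles in degrees, forces in N, time in s.
With the tool pointing down it reaches from about 0.2 to 0.875 m from the base axis. Payload 3.4 kg.
Tool frame: the origin (TCP) lies at the centre of the arm's flange, where the gripper is bolted on; the fingertips stand 199 mm ahead of it and the grasp point (between the pads) lies 180 mm ahead of it; z points along the fingers, x is the direction in which the jaws open and shut, and the axes are right-handed (so a half turn about z gives the same grasp; the last joint's range is limited). The gripper opens to 94 mm and grips with 3 to 60 N. Pads are 16 mm wide; open, the fingers measure 119 mm over their backs; the gripper's body (75 mm by 177 mm) begins 78 mm behind the grasp point.
Start: joints at [64.114, 15.808, 86.224, -0, 77.962, -6.933], TCP at [0.187, 0.544, 0.405] pointing down, gripper open.
Joint ranges: [-165.64, 165.64], [-43.16, 119.46], [12.63, 154.43], [-67.54, 247.53], [6.08, 155.33], [-154.97, 154.97]. Speed limits (degrees/s): [147.25, 147.25, 180, 180, 180, 180].

## Interface

Orientations are given as a 3x3 rotation matrix whose columns are the frame's x, y, z axes.
In Python, from rig import env gives the robot as it stands. The module is installed in compiled form; this text tells all that it offers. Calls block until the motion is done:
- env.goto(position, orientation): joint-space move of the TCP to a pose.
- env.servo_line(position, attitude=None, rate=0.15, contact_N=None): straight line of the TCP; attitude=None keeps the orientation; rate is the mean speed in m/s. With contact_N (N) it stops when the force on the tool has changed by that much, and returns True; else False.
- env.movej(angles): joint-space move.
- env.move_gripper(opening, grip_force=None): finger opening in m; grip_force is the grip in N (None keeps the last); returns when the fingers have stopped.
- env.hold(seconds).
- env.solve_ik(position, orientation): joint angles nearest the present ones, or None.
- env.get_obs(): the state.
- env.read_camera(name): name is "side" or "top"; returns (picture, depth): 480x640x3 uint8, red, green, blue; 480x640 float32, m along the optical axis (not along the pixel's ray), 0 where there is no reading.
- env.camera_info(name): a dict with "fx", "fy", "cx", "cy" (pixels), "R" (3x3) and "t" (3): a world point X has camera coordinates R X + t. Camera axes: x right, y down, z forward; pixel columns grow to the right and rows downward; lengths in m; the calibration is good to about 2 mm. A picture is of the moment at which its call begins. camera_info takes no time and is no camera call.
A pose or a line that the arm cannot do raises env.PlanningError and nothing moves.
- env.finish_job(): hands the job in, once; it reports no verdict.
Trained networks look in the newest picture that a camera, given by its name, has taken for a name from the list of things; names that differ only in an ending like _2 or _b are one class to them, and where a whole thing is asked for, a point or a joint stands for the part that bears it (a point fixed in the world has none). Each returns a list of dicts, best first, with "score" (0 to 1); they miss things now and then, are a little off and sometimes report something else, mostly with a low value. They report only what shows in the picture. A call takes as long as a camera call.
- env.boxes_of(camera, query): "point" ([x, y, z] in m, in world coordinates, good to about 4 mm: the middle of the surface that is visible of it).
- env.outline_of(camera, query): "pixels" (480x640 bool, what is visible of it).
The state is a dict: "time": time; "joints": joint angles; "joint_vel": joint speeds; "joint_efforts": joint torques, N m; "tool_pos": TCP position; "eef_rot": TCP orientation; "wrist_force": force on the tool from outside, world axes, zero at the start; "torque": the same for the moment, N m; "gripper_width": finger opening in m.
Only numpy, scipy, OpenCV 4.12 (cv2) and the standard library are available. Lean on these libraries where they do the work, as an engineer would, in place of code of your own. Each camera call takes 0.05 s, during which the arm holds its last target.

## Task

The closed drum of the mixer has been loaded unevenly, and the drag of its drive keeps it from settling by itself. Take the crank handle in the gripper, turn the drum slowly once right round (either way) and feel for its heavy side, then turn the heavy side straight down and finish still gripping the handle, keeping the drum still there so that I can fit the balance weight at the top. Leave the other things on the bench where they are.

Things in the scene. Friction and masses are not known exactly. Their poses are not given: they have to be found in the camera images.
- mixer: Drum mixer, fixed: white bed 240 x 400 mm, bearing pedestal, closed aluminium drum on a level shaft, drive housing 240 mm high. Origin on the bench below the centre of the crank handle's circle. z up; y along the shaft, out of the machine on the crank side (pedestal at y = -88 to -110 mm, drum -130 to -290, housing beyond -310); x level, away from the robot but for the yaw (at most 0.3 rad).
- axle (a point): Point on the shaft's axis, 165 mm above the bench, in the plane in which the handle's origin travels: the centre of its circle. Does not turn. Axes as the mixer's.
- handle: Crank handle: black plastic barrel, diameter 24 mm, parallel to the shaft, 70 mm from its axis. Revolves freely on its spindle, so a gripper can keep its direction while carrying it round. Origin on its centre line, y along it; it reaches 31 mm out (mixer +y) and 54 mm in from there; then comes the 24 mm wide crank arm. A gripper pointing down that holds it at its origin clears the machine all round.
- drum (a joint): Turn of drum, shaft and crank (one rigid piece), rad; no stops, counts on past a full turn. 0: handle at the top; grows as the handle goes from the top towards mixer +x: handle origin at x = 70 sin(q), z = 165 + 70 cos(q) mm in the mixer's frame. Starts between -2.5 and 2.5. A dry drag of 0.54 N m (7.7 N at the handle) resists turning either way and masks the load at rest: feel at the end of a slow steady creep. Keep below 3 rad/s.
- drum_middle (a point): Middle of the drum, on the shaft's axis (230 mm over its flanges, 160 mm long). The load inside is locked to the drum, unseen, its heavy side at any angle to the crank. It pulls with up to 0.41 to 0.50 N m (5.8 to 7.1 N at the handle): hinders most when the heavy side is level and rising, helps most when level and sinking, nil when straight up or down. Empty drum and crank are balanced.
- rack: Bystander: yellow tube rack with blue-capped tubes, 70 x 170 x 108 mm, loose. Origin under its centre.
- reagent: Bystander: amber reagent bottle, 70 mm in diameter, 140 mm high, loose. Origin under its centre.
- beaker: Bystander: empty glass beaker, 68 mm in diameter, 85 mm high, loose. Origin under its centre.
- weight: Bystander: the steel balance weight, to be fitted later by a person: disc 42 mm in diameter with a small neck, 26 mm high, loose. Origin under its centre.

How it is judged (in metres and radians):
On the way:
1. the handle, in the gripper, has carried the drum once right round: the handle is back within 30 mm of where it started, one full turn on (distance of handle from where it was at the start of the episode below 0.03 m and (value of joint drum above 3.1 rad or value of joint drum below -3.1 rad) and contact force between the fingers and handle above 1 N), for 0.05 s.
At the end, for the whole second after the job is handed in: The drum's heavy side (the middle of its three full bottles) points straight down to within 22 degrees, the drum is still (below 0.1 rad/s), the fingers still grip the crank handle (over 2 N on it), and the four bystanders are within 20 mm of where they were (x of carousel_c2 in the frame of mixer between -0.0255 and 0.0255 m and z of carousel_c2 in the frame of mixer below 0.115 m and velocity of joint drum between -0.1 and 0.1 rad/s and contact force between the fingers and handle above 2 N and distance of each of rack, reagent, beaker, weight from where it was at the start of the episode below 0.02 m); the arm keeps its last pose, push and grip.
It fails at once if the drum is whirled (faster than 4 rad/s) (velocity of joint drum above 4 rad/s or velocity of joint drum below -4 rad/s).
It fails at once if a bystander is pushed more than 20 mm (distance of any of rack, reagent, beaker, weight from where it was at the start of the episode above 0.02 m).
It also fails if it takes over 69 s, if anything falls off the work surface, if the arm or the gripper's body presses on something with over 40 N, if the wrist force passes 120 N, or if a joint passes its speed limit or range.

## Working session

There is one attempt and no reset: what is moved stays moved. The work goes in short steps, each a Python script; the robot and the scene stay as the last script left them, time stands still between calls to the robot, and variables do not carry over. Pictures are saved under pics/ and viewed, and the job is handed in when it is done.

```bash
mkdir -p pics; ls
cat > h.py <<'E'
import numpy as np, cv2
from rig import env
def snap(cam,fn):
    im,d=env.read_camera(cam); cv2.imwrite('pics/'+fn,im[:,:,::-1]); return im,d
def pts(cam,mask,d):
    c=env.camera_info(cam); v,u=np.nonzero(mask&(d>0)); z=d[v,u]
    P=np.c_[(u-c['cx'])/c['fx']*z,(v-c['cy'])/c['fy']*z,z]
    return (P-np.array(c['t']))@np.array(c['R'])
E
python3 - <<'E'
from h import *
np.set_printoptions(precision=4,suppress=True)
for cam in('side','top'):
    im,d=snap(cam,cam+'1.png'); np.save(cam+'d.npy',d)
    for n in('mixer','handle','drum','rack','reagent','beaker','weight'):
        r=env.boxes_of(cam,n); print(cam,n,[(np.round(x['point'],3),round(x['score'],2)) for x in r][:3])
o=env.get_obs();print(o)
E
```

```text
pics
side mixer [(array([ 0.55 , -0.307,  0.241]), 0.81)]
side handle [(array([ 0.603, -0.033,  0.234]), 0.63)]
side drum [(array([ 0.544, -0.252,  0.249]), 0.59)]
side rack [(array([0.558, 0.376, 0.055]), 0.91)]
side reagent [(array([0.776, 0.064, 0.097]), 0.86)]
side beaker [(array([0.431, 0.401, 0.06 ]), 0.64)]
side weight [(array([0.679, 0.309, 0.011]), 0.48)]
top mixer [(array([ 0.556, -0.203,  0.235]), 0.7)]
top handle [(array([ 0.604, -0.024,  0.237]), 0.91)]
top drum [(array([ 0.561, -0.192,  0.246]), 0.86)]
top rack [(array([0.565, 0.424, 0.059]), 0.57)]
top reagent [(array([0.772, 0.087, 0.097]), 0.87), (array([ 0.562, -0.19 ,  0.248]), 0.5)]
top beaker [(array([0.433, 0.438, 0.033]), 0.67)]
top weight [(array([0.674, 0.321, 0.013]), 0.52)]
{'time': 0.8, 'joints': array([64.1128, 15.8055, 86.2237,  0.0003, 77.9617, -6.9316]), 'joint_vel': array([-0.0878,  0.1137, -0.0138,  0.0084,  0.032 , -0.0162]), 'joint_efforts': array([ -0.0007, -40.4408, -23.7494,   0.0702,   0.0246,  -0.    ]), 'tool_pos': array([0.1868, 0.5438, 0.4047]), 'eef_rot': array([[ 0.3248,  0.9458,  0.0001],
       [ 0.9458, -0.3248,  0.0001],
       [ 0.0002,  0.    , -1.    ]]), 'wrist_force': array([ 0.5749, -0.4688, -0.9281]), 'torque': array([0.0162, 0.02  , 0.021 ]), 'gripper_width': 0.09444628046502378}
```

View pics/side1.png

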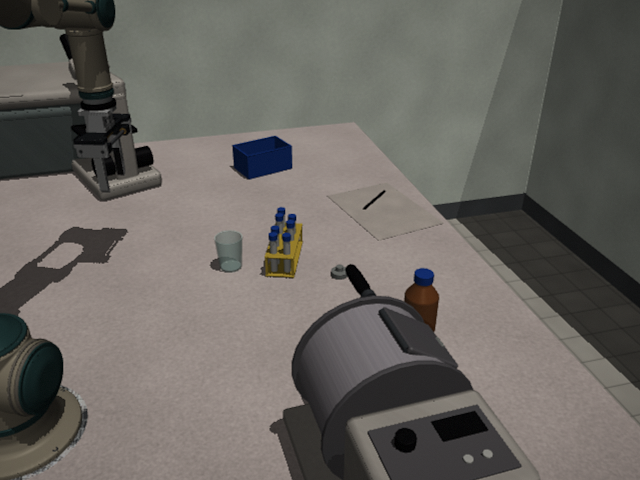

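View pics/top1.png

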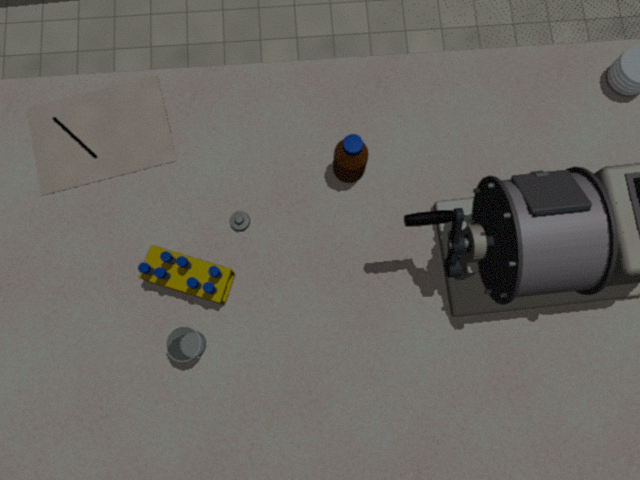

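Run:
```python
from h import *
np.set_printoptions(precision=4,suppress=True)
for cam in('top','side'):
    d=np.load(cam+'d.npy')
    for n in('handle','mixer','drum','reagent'):
        r=env.outline_of(cam,n)
        if not r: print(cam,n,'none');continue
        m=r[0]['pixels']; v,u=np.nonzero(m); P=pts(cam,m,d)
        np.save(f'{cam}_{n}.npy',P)
        print(cam,n,len(P),(u.min(),u.max(),v.min(),v.max()),np.percentile(P,[2,50,98],axis=0).tolist())
        if n in('handle','mixer'):
            rect=cv2.minAreaRect(P[:,:2].astype(np.float32)); print(rect)
            Q=P-P.mean(0); print(np.linalg.svd(Q,full_matrices=False)[2][0])
```

```text
top handle 684 (np.int64(404), np.int64(454), np.int64(210), np.int64(226)) [[0.5943012500954088, -0.07400785201884719, 0.02717891859873975], [0.6039412320548889, -0.022820610250957482, 0.23241513070470987], [0.6419432108118849, 0.017907046374390414, 0.23693488671002338]]
((0.6260818243026733, -0.04068714380264282), (0.07006104290485382, 0.12766793370246887), 41.7199821472168)
[ 0.2414 -0.3356 -0.9105]
top mixer 26233 (np.int64(404), np.int64(639), np.int64(164), np.int64(316)) [[0.4615889631286607, -0.4013301258871855, 0.026599596410728607], [0.5552071766163578, -0.20037286705500887, 0.23567035719689763], [0.6719395745851284, -0.04534445234901121, 0.27780775602028696]]
((0.5966206192970276, -0.2249455451965332), (0.2870142161846161, 0.48743534088134766), 2.8107388019561768)
[ 0.0813 -0.8523  0.5166]
top drum 17472 (np.int64(405), np.int64(616), np.int64(167), np.int64(304)) [[0.4721418745063293, -0.29951359370278874, 0.11071116887417298], [0.5634857380819325, -0.19117675140581283, 0.2463554002942721], [0.6675349530005741, -0.027948699459192487, 0.27858221196845606]]
top reagent 1344
[... 650 characters left out ...]
-0.4484]
side mixer 32428 (np.int64(281), np.int64(539), np.int64(264), np.int64(479)) [[0.461160114631252, -0.4551371937364504, 0.0291478855787368], [0.5519490147387338, -0.3036140365020179, 0.24294017673609142], [0.6671013353033989, -0.08056959817245157, 0.27795446361629017]]
((0.6310675144195557, -0.05636781454086304), (0.36960911750793457, 0.8347378373146057), 2.8579342365264893)
[-0.2657  0.9119 -0.3128]
side drum none
side reagent 1364 (np.int64(404), np.int64(439), np.int64(268), np.int64(330)) [[0.7485703275014861, 0.04954093017818835, 0.0009229708810991517], [0.7786585521865804, 0.06674570364783763, 0.09580407036710756], [0.8501375741005958, 0.18487195092359904, 0.1426940267830173]]
```

Run:
```python
from h import *
from scipy.optimize import least_squares
np.set_printoptions(precision=4,suppress=True)
P=np.load('top_drum.npy'); P=P[(P[:,1]<-0.14)&(P[:,1]>-0.28)&(P[:,2]>.2)]
S=np.load('side_mixer.npy'); S=S[(S[:,1]<-0.14)&(S[:,1]>-0.26)&(S[:,2]>.2)]
for nm,A in(('top',P),('side',S),('both',np.r_[P[::3],S[::3]])):
    def f(p):
        x0,a,r=p   # axis passes (x0,-0.2), direction y'=(-sin a,cos a)
        dx=(A[:,0]-x0)*np.cos(a)+(A[:,1]+.2)*np.sin(a)
        return np.hypot(dx,A[:,2]-.165)-r
    s=least_squares(f,[.56,0,.1],loss='soft_l1',f_scale=.002); print(nm,len(A),s.x,np.median(abs(f(s.x))))
for c in('top','side'):
    H=np.load(c+'_handle.npy'); H=H[(H[:,2]>.2)]
    def g(p):
        x0,z0,a=p
        dx=(H[:,0]-x0)*np.cos(a)+(H[:,1]+.02)*np.sin(a)
        return np.hypot(dx,H[:,2]-z0)-.012
    s=least_squares(g,[.604,.225,0],loss='soft_l1',f_scale=.001); print(c,s.x,np.median(abs(g(s.x))))
    u=-H[:,0]*np.sin(s.x[2])+H[:,1]*np.cos(s.x[2]); print(np.percentile(u,[1,5,95,99]),np.sort(H[:,1])[-5:],np.sort(H[:,1])[:5])
# pedestal and bed front edge from top mixer cloud
M=np.load('top_mixer.npy'); B=M[(M[:,2]>.01)&(M[:,2]<.05)]
print(len(B),B.min(0),B.max(0),cv2.minAreaRect(B[:,:2].astype(np.float32)))
```

```text
top 10799 [0.5768 0.0564 0.1063] 0.0017984498798333248
side 7559 [0.577  0.0717 0.1078] 0.001504524668559118
both 6120 [0.5767 0.0654 0.1069] 0.0016566640187061013
top [0.6062 0.2226 0.0345] 0.0009558441876249407
[-0.0848 -0.0803 -0.0054 -0.0021] [0.0189 0.0191 0.0191 0.0194 0.0196] [-0.0667 -0.0646 -0.0645 -0.0643 -0.0641]
side [0.6057 0.2238 0.0376] 0.0007436224350123484
[-0.0839 -0.0801 -0.0118 -0.0082] [0.0144 0.0144 0.0164 0.0165 0.0192] [-0.0631 -0.0627 -0.0626 -0.0614 -0.0612]
3978 [ 0.4503 -0.4743  0.0102] [ 0.691  -0.0834  0.0492] ((0.5770328044891357, -0.2784021496772766), (0.23950372636318207, 0.3843069076538086), 2.3018946647644043)
```

```bash
cat >> h.py <<'E'
a=.037
R=np.array([[np.cos(a),-np.sin(a),0],[np.sin(a),np.cos(a),0],[0,0,1]])
E
python3 - <<'E'
from h import *
from scipy.optimize import least_squares
P=np.load('top_drum.npy'); P=P[(P[:,1]<-0.14)&(P[:,1]>-0.28)&(P[:,2]>.2)]
for nm,A in (('all',P),('left',P[P[:,0]<.545])):
    def f(p):
        dx=(A[:,0]-p[0])*np.cos(a)+(A[:,1]+.2)*np.sin(a)
        return np.hypot(dx,A[:,2]-.165)-p[1]
    s=least_squares(f,[.56,.1],loss='soft_l1',f_scale=.001); print(nm,s.x,'axis x at y=-.0115',s.x[0]-.1885*np.tan(a))
hd=np.array([.6056,-.0115,.2232])
q0=np.arccos((hd[2]-.165)/.07); print('q0',q0, 'axle x from handle',hd[0]-.07*np.sin(q0)*np.cos(a))
for s in(1,-1):
    D=np.c_[s*R[:,0],-s*R[:,1],[0,0,-1]]
    J=[]
    for q in np.linspace(0,6.28,13):
        p=np.array([.568,-.0115,.165])+R@[.07*np.sin(q),0,.07*np.cos(q)]+[0,0,.18]
        j=env.solve_ik(p,D); J.append(j)
    print(s,np.round(J,0).tolist()[::3] if all(x is not None for x in J) else J)
E
```

```text
all [0.57695631 0.10625968] axis x at y=-.0115 0.5699786235852234
left [0.5748945  0.10514574] axis x at y=-.0115 0.5679168117380765
q0 0.58912249008661 axle x from handle 0.5667324045451813
1 [[-8.0, 15.0, 86.0, -0.0, 79.0, -10.0], [-7.0, 23.0, 84.0, -0.0, 73.0, -9.0], [-8.0, 21.0, 98.0, -0.0, 61.0, -10.0], [-10.0, 12.0, 101.0, -0.0, 67.0, -12.0], [-8.0, 15.0, 86.0, -0.0, 79.0, -10.0]]
-1 [None, None, None, None, None, None, None, None, None, None, None, None, None]
```

```bash
cat >> h.py <<'E'
D=np.c_[R[:,0],-R[:,1],[0,0,-1]]
ax0=np.array([.568,-.0115,.165])
def tcp(q,ax=ax0): return ax+R@[.07*np.sin(q),0,.07*np.cos(q)]+np.array([0,0,.18])
E
python3 - <<'E'
from h import *
np.set_printoptions(precision=4,suppress=True)
t=np.array([.6056,-.0115,.2232+.18])
env.goto(t+[0,0,.09],D); o=env.get_obs(); print(o['time'],o['wrist_force'],o['tool_pos'])
snap('top','top2.png'); snap('side','side2.png')
env.servo_line(t+[0,0,.0],rate=.1,contact_N=15); o=env.get_obs(); print(o['time'],o['wrist_force'],o['tool_pos'])
snap('top','top3.png'); snap('side','side3.png')
E
```

```text
3.6833 [-0.3783 -0.2266  0.7875] [ 0.6055 -0.0105  0.4931]
4.8333 [-0.2472 -0.2793  0.0492] [ 0.6058 -0.0115  0.4039]
```

View pics/side3.png

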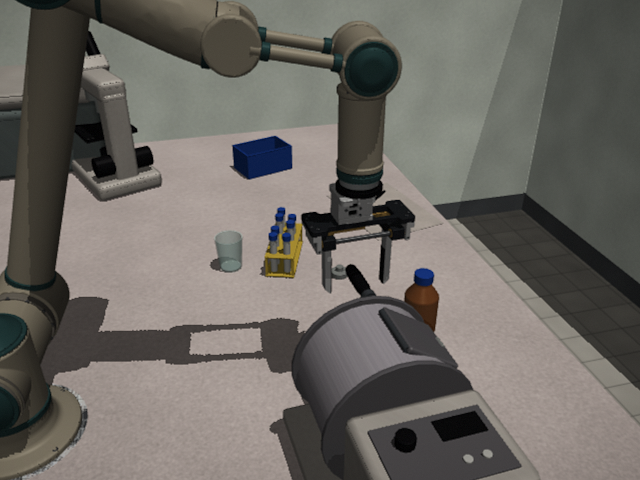

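View pics/top3.png

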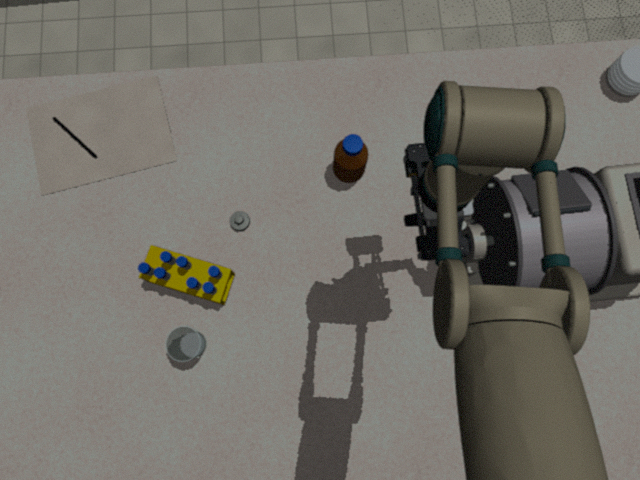

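Run:
```python
from h import *
np.set_printoptions(precision=4,suppress=True)
env.move_gripper(.0,grip_force=40); o=env.get_obs(); print(o['time'],o['wrist_force'],o['torque'],o['tool_pos'],o['gripper_width'])
for q in (.59,.66,.80):
    env.servo_line(tcp(q),attitude=D,rate=.03); o=env.get_obs(); print(q,o['time'],R.T@o['wrist_force'],o['tool_pos']-tcp(q),o['gripper_width'])
    env.hold(.05);o=env.get_obs(); print(q,o['time'],R.T@o['wrist_force'],o['tool_pos']-tcp(q))
```

```text
6.025 [ 1.0985 -0.0323 -0.3047] [-0.037  -0.1339  0.0236] [ 0.6058 -0.0115  0.4032] 0.023459132249830702
0.59 6.275 [-2.9684 -3.9665  2.6288] [-0.0005 -0.0008  0.    ] 0.02281295505353961
0.59 6.325 [-2.451  -3.864   1.7363] [-0.0006 -0.0009  0.    ]
0.66 6.6417 [-5.925 -4.259  6.489] [-0.0013 -0.0009  0.0008] 0.023214121719650954
0.66 6.6917 [-6.1279 -4.4639  5.6272] [-0.0013 -0.0009  0.0008]
0.8 7.1667 [-5.0539 -4.2779  4.909 ] [-0.0011 -0.0009  0.0008] 0.023015867459114703
0.8 7.2167 [-5.2047 -4.5044  5.5836] [-0.0011 -0.0009  0.0008]
```

```bash
cat >> h.py <<'E'
import json
def sweep(qs,fn):
    out=[]
    for q in qs:
        env.servo_line(tcp(q),attitude=D,rate=.03)
        L=[env.get_obs()]
        for _ in range(2): env.hold(.02); L.append(env.get_obs())
        F=np.mean([R.T@o['wrist_force'] for o in L],axis=0)
        p=R.T@(L[-1]['tool_pos']-ax0-[0,0,.18]); 
        out.append([q,np.arctan2(p[0],p[2]),np.hypot(p[0],p[2]),*F,L[-1]['gripper_width'],L[-1]['time']])
        json.dump(out,open(fn,'w'))
        if np.linalg.norm(F)>35: print('FORCE',F); break
    return np.array(out)
E
python3 - <<'E'
from h import *
np.set_printoptions(precision=3,suppress=True)
o=sweep(np.arange(1.0,3.7,.2),'f1.json'); q=o[:,0]
t=-.07*(o[:,3]*np.cos(q)-o[:,5]*np.sin(q)); rad=o[:,3]*np.sin(q)+o[:,5]*np.cos(q)
print(np.c_[o,t,rad])
E
```

```text
[[ 1.     0.985  0.07  -4.261 -4.363  4.108  0.023  7.867  0.403 -1.366]
 [ 1.2    1.189  0.069 -3.653 -4.667  4.065  0.023  8.517  0.358 -1.932]
 [ 1.4    1.394  0.069 -3.625 -3.811  2.485  0.023  9.167  0.215 -3.15 ]
 [ 1.6    1.598  0.069 -3.081 -3.946  2.157  0.023  9.817  0.145 -3.143]
 [ 1.8    1.802  0.069 -2.731 -4.526  1.854  0.023 10.467  0.083 -3.081]
 [ 2.     2.005  0.07  -2.224 -4.028  0.899  0.023 11.117 -0.008 -2.396]
 [ 2.2    2.207  0.07  -2.338 -4.629  1.466  0.023 11.767 -0.013 -2.753]
 [ 2.4    2.41   0.07  -3.111 -4.891  1.714  0.023 12.417 -0.08  -3.366]
 [ 2.6    2.612  0.07  -3.449 -5.727  2.617  0.023 13.067 -0.112 -4.02 ]
 [ 2.8    2.81   0.07  -2.752 -5.715  2.743  0.023 13.717 -0.117 -3.506]
 [ 3.     3.007  0.07  -2.425 -6.07   2.805  0.023 14.367 -0.14  -3.119]
 [ 3.2   -3.08   0.07  -2.066 -6.27   1.84   0.023 15.017 -0.152 -1.716]
 [ 3.4   -2.883  0.07  -1.422 -6.403  0.747  0.023 15.667 -0.11  -0.359]
 [ 3.6   -2.684  0.07  -1.219 -6.807 -0.312  0.023 16.317 -0.067  0.819]]
```

Run:
```python
from h import *
np.set_printoptions(precision=3,suppress=True)
o=sweep(np.r_[np.arange(3.8,6.9,.2),6.95,7.05],'f2.json')
o=np.r_[np.array(json.load(open('f1.json'))),o]; q=o[:,0]
t=-.07*(o[:,3]*np.cos(q)-o[:,5]*np.sin(q)); rad=o[:,3]*np.sin(q)+o[:,5]*np.cos(q)
print(np.c_[o,t,rad][14:])
A=np.c_[np.ones_like(q),np.sin(q),np.cos(q)]
c,*_=np.linalg.lstsq(A,t,rcond=None); print(c,np.hypot(c[1],c[2]),np.std(t-A@c))
beta=np.arctan2(-c[2],-c[1]); print('beta',beta,'q down',np.pi-beta)
```

```text
[[  3.8    -2.485   0.07   -1.461  -6.753  -0.794   0.023  16.967  -0.047
    1.522]
 [  4.     -2.288   0.071  -1.102  -6.91   -1.63    0.023  17.617   0.036
    1.899]
 [  4.2    -2.09    0.071  -1.145  -7.266  -2.196   0.023  18.267   0.095
    2.075]
 [  4.4    -1.894   0.071  -0.672  -7.397  -3.355   0.023  18.917   0.209
    1.67 ]
 [  4.6    -1.699   0.071  -0.416  -6.913  -3.797   0.023  19.567   0.261
    0.84 ]
 [  4.8    -1.505   0.07   -0.653  -6.963  -5.6     0.023  20.217   0.395
    0.161]
 [  5.     -1.313   0.07   -0.951  -7.562  -7.62    0.023  20.867   0.53
   -1.25 ]
 [  5.2    -1.124   0.07   -1.397  -7.589  -8.806   0.023  21.517   0.59
   -2.892]
 [  5.4    -0.936   0.069  -2.942  -7.653  -9.945   0.023  22.167   0.669
   -4.039]
 [  5.6    -0.751   0.069  -6.337  -7.173  -9.39    0.023  22.817   0.759
   -3.282]
 [  5.8    -0.562   0.069 -10.23   -7.989  -6.312   0.023  23.467   0.839
   -0.837]
 [  6.     -0.36    0.069 -13.661  -7.521  -0.538   0.023  24.117   0.929
    3.301]
 [  6.2    -0.144   0.07  -13.537  -6.441   6.637   0.023  24.767   0.906
    7.739]
 [  6.4     0.071   0.07  -11.712  -5.41    8.495   0.023  25.417   0.884
    7.072]
 [  6.6     0.282   0.07   -8.833  -5.542   8.584   0.023  26.067   0.775
    5.405]
 [  6.8     0.49    0.07   -7.424  -5.056   8.175   0.023  26.717   0.735
    3.439]
 [  6.95    0.647   0.07   -5.085  -4.429   6.698   0.023  27.25    0.57
    2.118]
 [  7.05    0.75    0.07   -4.785  -5.408   6.188   0.023  27.667   0.542
    1.136]]
[ 0.309 -0.095  0.494] 0.5027405603871 0.05632483820278133
beta -1.3814592263021268 q down 4.52305187989192
```

Run:
```python
from h import *
np.set_printoptions(precision=3,suppress=True)
b=sweep(np.r_[6.9,np.arange(6.8,1.7,-.2)],'b1.json')
f=np.r_[np.array(json.load(open('f1.json'))),np.array(json.load(open('f2.json')))]
def T(o): q=o[:,1]; return -.07*(o[:,3]*np.cos(q)-o[:,5]*np.sin(q))
b=b[1:] # skip the take-up
for nm,o in(('f',f),('b',b),('both',np.r_[f,b])):
    q=o[:,1]; s=np.ones(len(o))
    if nm=='both': s[len(f):]=-1
    A=np.c_[s,np.sin(q),np.cos(q)]; t=T(o)
    if nm=='both': A=np.c_[A,np.ones(len(o))]
    c=np.linalg.lstsq(A,t,rcond=None)[0]
    print(nm,c,np.hypot(c[1],c[2]),np.std(t-A@c),'qdown',(np.pi-np.arctan2(-c[2],-c[1]))%(2*np.pi))
print(np.c_[b[:,[0,1,3,4,5,7]],T(b)])
# mean of directions on matching grid
fi=np.interp(b[:,0],f[:,0],T(f)); print(np.c_[b[:,0],(fi+T(b))/2,(fi-T(b))/2])
```

```text
f [ 0.308 -0.105  0.489] 0.5005701056403534 0.051900466401501914 qdown 4.501310086041197
b [-0.336 -0.196  0.452] 0.492944363097037 0.04933664190192456 qdown 4.3040023228340605
both [ 0.315 -0.138  0.476 -0.007] 0.4953391811486659 0.059725406828071786 qdown 4.429276227462135
[[  6.8     0.519  -0.929  -4.943   0.15   28.617   0.062]
 [  6.6     0.317  -1.176  -5.559   0.772  29.267   0.095]
 [  6.4     0.114  -1.741  -5.358   1.432  29.917   0.133]
 [  6.2    -0.088  -2.24   -6.185   2.387  30.567   0.141]
 [  6.     -0.29   -2.754  -5.715   2.386  31.217   0.137]
 [  5.8    -0.491  -3.025  -6.365   2.318  31.867   0.11 ]
 [  5.6    -0.691  -2.556  -6.355   2.372  32.517   0.032]
 [  5.4    -0.891  -3.195  -6.539   1.509  33.167   0.059]
 [  5.2    -1.09   -2.281  -6.419   1.274  33.817  -0.005]
 [  5.     -1.289  -3.029  -7.181   1.77   34.467  -0.06 ]
 [  4.8    -1.487  -2.259  -6.903   1.99   35.117  -0.126]
 [  4.6    -1.685  -2.842  -6.714   1.838  35.767  -0.15 ]
 [  4.4    -1.882  -2.722  -7.008   2.62   36.417  -0.233]
 [  4.2    -2.079  -3.751  -6.417   3.427  37.067  -0.337
[... 635 characters left out ...]
44.217  -0.726]
 [  1.8     1.846  -0.478  -6.008  -9.171  44.867  -0.627]]
[[ 6.8    0.395  0.333]
 [ 6.6    0.428  0.333]
 [ 6.4    0.496  0.364]
 [ 6.2    0.506  0.365]
 [ 6.     0.522  0.386]
 [ 5.8    0.476  0.366]
 [ 5.6    0.402  0.37 ]
 [ 5.4    0.371  0.312]
 [ 5.2    0.296  0.302]
 [ 5.     0.236  0.296]
 [ 4.8    0.134  0.26 ]
 [ 4.6    0.055  0.205]
 [ 4.4   -0.013  0.22 ]
 [ 4.2   -0.122  0.215]
 [ 4.    -0.188  0.224]
 [ 3.8   -0.291  0.243]
 [ 3.6   -0.349  0.282]
 [ 3.4   -0.403  0.293]
 [ 3.2   -0.467  0.315]
 [ 3.    -0.456  0.315]
 [ 2.8   -0.485  0.366]
 [ 2.6   -0.51   0.395]
 [ 2.4   -0.483  0.401]
 [ 2.2   -0.41   0.395]
 [ 2.    -0.367  0.359]
 [ 1.8   -0.272  0.355]]
```

Run:
```python
from h import *
np.set_printoptions(precision=3,suppress=True)
for q in np.r_[np.arange(2.0,4.3,.25),4.43]: env.servo_line(tcp(q),attitude=D,rate=.05)
for i in range(3):
    env.hold(.3); o=env.get_obs(); p=R.T@(o['tool_pos']-ax0-[0,0,.18])
    print(o['time'],np.arctan2(p[0],p[2])%6.2832,R.T@o['wrist_force'],abs(o['joint_vel']).max(),o['gripper_width'])
im,d=snap('top','top4.png'); snap('side','side4.png')
for n in('rack','reagent','beaker','weight'):
  for c in('top','side'):
    r=env.boxes_of(c,n); print(c,n,[(np.round(x['point'],3),round(x['score'],2)) for x in r][:1])
```

```text
50.5 4.427887404341791 [-2.704 -7.244  2.185] 0.12835562828742747 0.022866279108810172
50.8 4.427810487865194 [-1.696 -6.826  1.413] 0.12960436369460218 0.02275075100047218
51.1 4.428012679110293 [-2.45  -6.455  2.052] 0.12825685190703304 0.023196406144372114
top rack [(array([0.563, 0.424, 0.056]), 0.66)]
side rack []
top reagent [(array([0.771, 0.09 , 0.098]), 0.89)]
side reagent [(array([0.779, 0.063, 0.095]), 0.62)]
top beaker [(array([0.433, 0.439, 0.033]), 0.75)]
side beaker [(array([0.429, 0.405, 0.061]), 0.55)]
top weight [(array([0.676, 0.322, 0.013]), 0.54)]
side weight [(array([0.43 , 0.403, 0.064]), 0.61)]
```

View pics/side4.png

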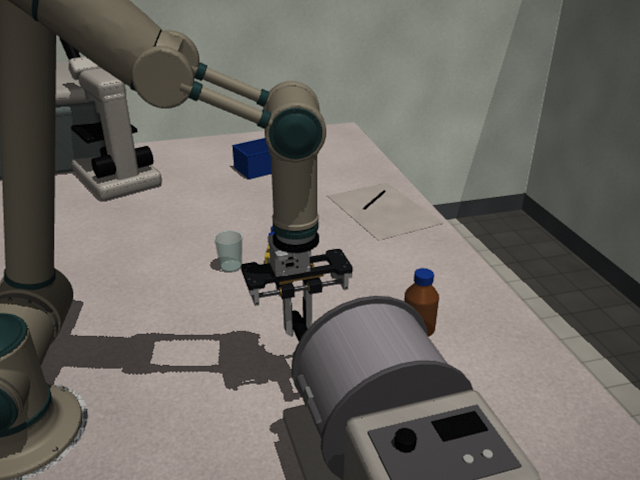

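View pics/top4.png

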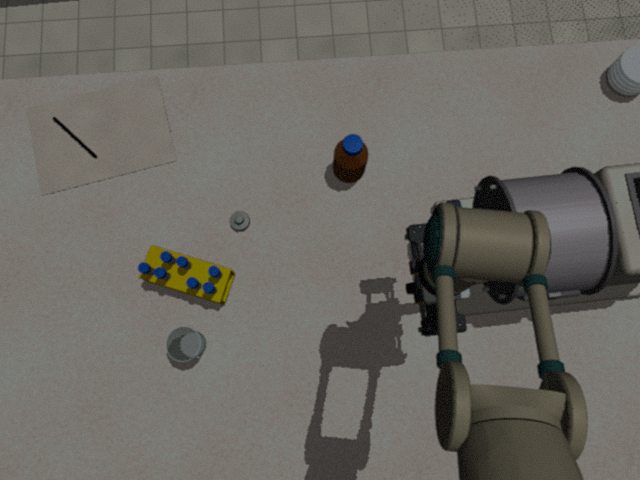

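The handle is gripped at about (300,325) in the side view. The drum has turned with it: its lid now shows at the robot-side edge. In the top view all bystanders are at their original pixels, so I'm handing in.

```bash
python3 -c "
from rig import env
env.finish_job(); print(env.get_obs()['time'])"
```

```text
the job is handed in; nothing more can be done
the job is handed in; nothing more can be done
```

I gripped the crank handle at about q = 0.59 rad and turned the drum slowly forward once right round, to q = 7.05. I then crept back to q = 1.8, feeling the load in both directions. Finally I turned it to where the heavy side should point straight down, and handed in with the handle still gripped. No verdict was reported.

**Where the heavy side is:** it is straight down with the handle at q ≈ 4.43 rad. The forward sweep alone gave 4.50 and the backward sweep 4.30, so my uncertainty is about 0.1 rad (6°), against the 22° allowed. The fitted load was 0.50 N m, at the top of your stated range.

**Last checks at about 51 s:**
- **Position:** the handle stood at q = 4.428 rad, steady over three readings.
- **Grip:** the fingers were closed on the handle at 23 mm, with 40 N commanded. Contact force was not measured directly.
- **Bystanders:** in the top view the rack, reagent bottle, beaker and weight were all within about 4 mm of where they started.

**Disagreements:**
- The drag felt at the end of each creep was only about 0.2 to 0.4 N m, not the 0.54 stated. It came out similar both ways, so it cancels in the average of the two directions.
- In the last side picture, the network found no rack because the gripper hid it, and it reported the beaker as the weight. I therefore relied on the top view for both of those.

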